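# Hold the cover plate over the housing's threaded holes

## Robot

A 6-joint arm with a two-finger parallel gripper is mounted at the origin on the work surface. World frame = base frame: x ahead of the robot, y to its left, z up, the work surface at z = 0. Lengths are in m, angles in degrees, forces in N, time in s.
With the tool pointing down it reaches from about 0.3 to 0.75 m from the base axis. Payload 8.5 kg.
Tool frame: the origin (TCP) lies between the finger pads, 19 mm behind the fingertips; this is the grasp point; z points along the fingers, x is the direction in which the jaws open and shut, and the axes are right-handed (so a half turn about z gives the same grasp; the last joint's range is limited). The gripper opens to 85 mm and grips with 20 to 120 N. Pads are 22 mm wide; open, the fingers measure 114 mm over their backs; the gripper's body (76 mm by 85 mm) begins 54 mm behind the grasp point. The pads swing forward as they close: fully open they stand 13 mm farther back than shut.
Start: joints at [-81.95, 21.807, 74.336, -0, 83.858, -12.336], TCP at [0.192, -0.516, 0.25] pointing down, gripper open.
Joint ranges: [-178.18, 178.18], [-50.72, 133.34], [12.68, 142.11], [-81.47, 261.47], [9.98, 163.14], [-165.26, 165.26]. Speed limits (degrees/s): [136.94, 136.94, 180, 180, 180, 180].

## Interface

Orientations are given as a 3x3 rotation matrix whose columns are the frame's x, y, z axes.
In Python, from rig import env gives the robot as it stands.
- The arm moves only by the tool arm_command, never from a script. Its argument "steps" is a list of rows, each an object with "delta_pos": the shift along the world's x, y, z in mm, a list of three; "dr": the turn, a rotation vector about the world's x, y, z in degrees, a list of three. In form: [{"delta_pos": [dx, dy, dz], "dr": [wx, wy, wz]}, ...]. A call has 1 to 20 rows; each row shifts and turns the commanded pose from where the row before left it; what a row does not reach is not made up. A row lasts 1/10 s, in which the tool goes at most 50 mm and 8.59 degrees, less where a joint would pass 70% of its speed; a pose out of reach is approached as far as the arm can. A call with a gripper value outside its range is refused whole. "grip" is the opening, from 0 (shut) to 1 (fully open), set as the call begins (left out, the last holds). The fingers move at their own pace and stop on an object; "squeeze" is the grip in N (left out, the last holds). Time passes only in rows, so rows that do not move let the fingers close. It gives the time, the measured TCP pose, the force and the opening at its end, in the units of the state.
- env.observe(): the state, without advancing time (a new reading comes with each control period).
- env.get_image(name): name is "side" or "top" or "wrist"; returns the picture (420x560x3 uint8, blue, green, red); there is no depth.
- env.get_calibration(name): a dict with "fx", "fy", "cx", "cy" (pixels), "view" (4x4, takes a point from world to camera coordinates). Camera axes: x right, y up, looking along -z (the intrinsics and any distortion apply to the point x, -y, -z); pixel columns grow to the right and rows downward; lengths in m; the calibration is good to about 2 mm. A picture is of the moment at which its call begins: read the wrist's pose just before it. get_calibration takes no time and is no camera call; for the wrist camera it gives the pose at the moment of the call.
- env.close_job(): hands the job in, once; it reports no verdict.
The state is a dict: "time_s": time; "q": joint angles; "qvel": joint speeds; "joint_efforts": joint torques, N m; "position": TCP position; "tool_rot": TCP orientation; "ft_force": force on the tool from outside, world axes, zero at the start; "wrist_torque": the same for the moment, N m; "grip_width": finger opening in m.
Only numpy, scipy, OpenCV 4.12 (cv2) and the standard library are available. Lean on these libraries where they do the work, as an engineer would, in place of code of your own. Each camera call takes 0.05 s, during which the arm holds its last target. There are 200 camera calls.

## Task

On the welding bench stands an oblong steel housing with three threaded holes round a port that is closed by a loose cap. First lift the cap off by its pull ring and set it down (do not drop it) flat on the free bench top and let go of it; then lift the three-holed cover plate by its handle and hold it level, hovering about 20 mm above the housing's top without touching it, the plate's three holes lined up over the three threaded holes (single hole over single hole), so that a colleague can slip in the gasket and start the bolts. Finish while still holding it there; leave everything else on the bench where it is.

Things in the scene. Friction and masses are not known exactly. Their poses are not given: they have to be found in the camera images.
- housing: the oblong steel housing, fixed to the bench; top face 150 (its x) by 100 mm (its y), 60 mm high; origin at the centre of its underside, z up. The port is a 36 mm hole in the middle of its top, closed at the start by the cap. Left or right on the bench
- housing_hole0 (a point): mouth of the single threaded hole (10 mm wide) at the +x end of the housing's top: 52 mm in x from its centre, 60 mm above the bench
- housing_hole1 (a point): mouth of a threaded hole of the pair (10 mm wide) at the -x end of the housing's top: x -45, y +30 mm from its centre
- housing_hole2 (a point): mouth of the other threaded hole of the pair (10 mm wide): x -45, y -30 mm from its centre
- cover: the loose steel cover plate, about 0.6 kg, 140 (its x) by 90 (its y) by 8 mm, with three 20 mm holes and a bridge handle; lies on the bench; origin at the centre of its underside, z up. Handle: level bar along x over the middle, 70 mm long, 12 wide, 12 high, top 56 mm above the underside, 36 mm free under it, 10 mm legs at x -30 and +30 mm. Balances about its middle
- cover_grip (a point): middle of the handle's bar, 50 mm above the middle of the plate's underside
- cover_hole0 (a point): centre of the plate's single hole, at its underside: x +52, y 0 mm from the plate's centre; belongs over housing_hole0
- cover_hole1 (a point): centre of a hole of the pair, at the underside: x -45, y +30 mm; belongs over housing_hole1
- cover_hole2 (a point): centre of the other hole of the pair, at the underside: x -45, y -30 mm; belongs over housing_hole2
- cap: the loose aluminium port cap, about 0.2 kg: a disc 56 mm wide and 14 mm thick with an upright steel pull ring (46 mm outer diameter, of 10 mm round bar) on top, 55 mm high in all; it stands flat on the housing's top over the port with nothing locking it. Origin at the centre of its underside, z up; the ring lies in its x-z plane, so fingers close on it along its y
- cap_ring (a point): point in the upper part of the pull ring, 42 mm above the cap's underside, for the TCP when gripping the ring from above
- square_housing: bystander, fixed: another housing, 110 mm square and 48 mm high, with four threaded holes and no cap; origin under its centre. On the side of the bench where the oblong housing is not
- block: bystander, loose: steel block 90 (its x) by 35 by 25 mm, origin under its centre
- square_tube: bystander, loose: square steel tube 40 by 40 mm, 300 mm long along its y, origin under its centre
- hammer: bystander, loose: hammer lying along its x, 260 mm long, head at +x and 90 mm wide, origin near its middle
- pipe_collar: bystander, loose: steel tube piece, 60 mm wide, 35 mm high, origin under its centre
- bolt_tray: bystander, loose: steel tray with bolts, 140 (its x) by 110 by 35 mm, origin under its centre
- magnet: bystander, loose: triangular red welding magnet, about 80 by 80 by 20 mm, origin under its middle
- clamp: bystander, fixed: screw clamp standing on the bench, 220 mm high, its arm reaching 130 mm along its y; origin at the foot of its post
Not all that is in view belongs to the job. What is shaped like the cover but yellow is not meant. Leave any yellow look-alike of the cap alone.

How it is judged:
By the outcome, as a careful person would: the job done as asked, in the order asked, and still so for the second after the job is handed in, while the arm keeps its last pose, push and grip.
It also fails if it takes over 58 s, if anything falls off the work surface, if the arm or the gripper's body presses on something with over 40 N, if the wrist force passes 120 N, or if a joint passes its speed limit or range.

## Working session

There is one attempt and no reset: what is moved stays moved. The work goes in short steps, Python scripts to look and compute and a tool call to move; the robot and the scene stay as the last step left them, time stands still between calls to the robot, and variables do not carry over. Pictures are saved under pics/ and viewed, about 8 in all and at most 12, crops included, and the job is handed in when it is done.

Besides the shell and the picture viewer there is one more tool, called after ">>>" as name([rows], argument=value, ...), one row to a line, values as JSON. arm_command: Moves the arm, as the interface text tells. Its arguments: {"type":"object","properties":{"steps":{"type":"array"},"grip":{"type":"number"},"squeeze":{"type":"number"}},"required":["steps"]}

```bash
mkdir -p pics; cat > h.py <<'E'
import numpy as np, cv2
from rig import env
def cal(n):
    c=env.get_calibration(n); K=np.array([[c['fx'],0,c['cx']],[0,c['fy'],c['cy']],[0,0,1.]])
    d=np.array(c.get('dist',c.get('distortion',np.zeros(5))),float).ravel()
    V=np.diag([1,-1,-1,1.])@np.array(c['view']); return K,d,V
def ray(C,uv):
    K,d,V=C; p=cv2.undistortPoints(np.array(uv,float).reshape(-1,1,2),K,d).reshape(-1,2)
    D=np.c_[p,np.ones(len(p))]@V[:3,:3]; o=-V[:3,:3].T@V[:3,3]; return o,D
def plane(C,uv,z):
    o,D=ray(C,uv); return o+D*((z-o[2])/D[:,2])[:,None]
def proj(C,P):
    K,d,V=C; P=np.array(P,float).reshape(-1,3)
    return cv2.projectPoints(P,cv2.Rodrigues(V[:3,:3])[0],V[:3,3],K,d)[0].reshape(-1,2)
E
python3 - <<'E'
from h import *
for n in ['top','side']:
    im=env.get_image(n); cv2.imwrite(f'pics/{n}0.png',im)
c=env.get_calibration('top'); print(c, env.get_calibration('side'))
E
```

```text
{'fx': 388.11937594818096, 'fy': 388.11937594818096, 'cx': 278.6104534560642, 'cy': 204.94666890160215, 'view': array([[-0.02611362, -0.99965136,  0.00390399, -0.01280974],
       [ 0.99033495, -0.0253377 ,  0.13636234, -0.53560497],
       [-0.13621588,  0.00742717,  0.99065134, -1.15805974],
       [ 0.        ,  0.        ,  0.        ,  1.        ]])} {'fx': 501.1071453525192, 'fy': 501.1071453525192, 'cx': 274.9201180626264, 'cy': 208.86641722829822, 'view': array([[ 0.98207766, -0.18810632, -0.01181048, -0.53770731],
       [ 0.11640322,  0.55605536,  0.82295366, -0.11769699],
       [-0.14823551, -0.80957918,  0.56798573, -1.52579911],
       [ 0.        ,  0.        ,  0.        ,  1.        ]])}
```

View pics/top0.png

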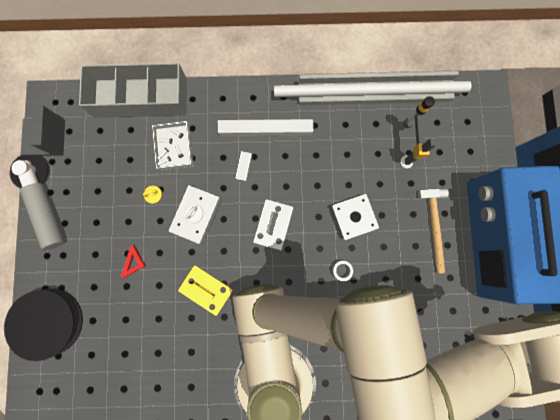

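View pics/side0.png

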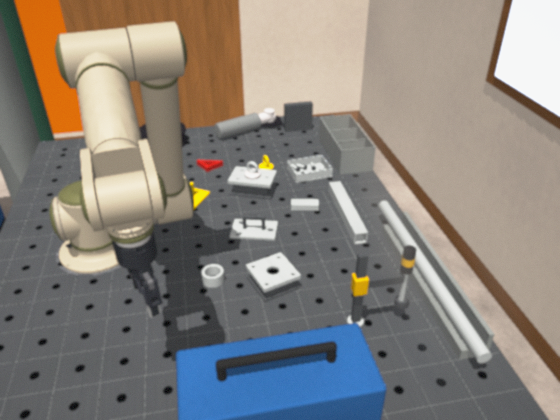

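Top view: the oblong housing with the grey cap is at (194,213), and the grey cover is at (273,223). Look-alikes are the yellow cover (205,290), the yellow cap (152,195) and the square housing (355,216), which is not the one meant. I choose the grey ones and check them in a close crop.

```bash
python3 - <<'E'
from h import *
im=cv2.imread('pics/top0.png'); C=cal('top')
cr=cv2.resize(im[175:260,160:310],None,fx=5.3,fy=5.3,interpolation=cv2.INTER_CUBIC); cv2.imwrite('pics/crop0.png',cr)
g=cv2.cvtColor(im,cv2.COLOR_BGR2HSV); m=((g[...,2]>150)&(g[...,1]<60)).astype(np.uint8)
for c in cv2.findContours(m,cv2.RETR_EXTERNAL,cv2.CHAIN_APPROX_NONE)[0]:
    a=cv2.contourArea(c)
    x,y,w,h=cv2.boundingRect(c)
    if a>150 and 100<y<280 and x>100 and x<450:
        r=cv2.minAreaRect(c); print(a,r[0]); 
        for z in (.008,.06): 
            P=plane(C,cv2.boxPoints(r),z); print(z,P[:,:2].round(3).tolist(),np.linalg.norm(np.diff(P,axis=0),axis=1).round(3)[:2],P.mean(0).round(3))
E
```

```text
299.0 (343.0, 270.5)
0.008 [[0.36, -0.19], [0.358, -0.252], [0.3, -0.249], [0.302, -0.188]] [0.062 0.058] [ 0.33  -0.22   0.008]
0.06 [[0.36, -0.183], [0.359, -0.242], [0.304, -0.239], [0.305, -0.181]] [0.059 0.055] [ 0.332 -0.211  0.06 ]
1254.0 (273.00048828125, 224.38723754882812)
0.008 [[0.424, 0.058], [0.561, 0.015], [0.533, -0.074], [0.396, -0.03]] [0.144 0.094] [ 0.479 -0.008  0.008]
0.06 [[0.422, 0.055], [0.553, 0.014], [0.526, -0.072], [0.395, -0.03]] [0.138 0.09 ] [ 0.474 -0.008  0.06 ]
1310.5 (355.20074462890625, 216.427001953125)
0.008 [[0.535, -0.193], [0.572, -0.305], [0.459, -0.339], [0.422, -0.229]] [0.118 0.119] [ 0.497 -0.267  0.008]
0.06 [[0.528, -0.186], [0.564, -0.293], [0.455, -0.326], [0.42, -0.219]] [0.113 0.114] [ 0.492 -0.256  0.06 ]
206.0 (434.0735778808594, 193.0441436767578)
0.008 [[0.578, -0.477], [0.58, -0.566], [0.552, -0.565], [0.55, -0.476]] [0.089 0.028] [ 0.565 -0.521  0.008]
0.06 [[0.569, -0.457], [0.571, -0.542], [0.544, -0.541], [0.542, -0.456]] [0.086 0.027] [ 0.556 -0.499  0.06 ]
1649.0 (193.28448486328125, 213.83619689941406)
0.008 [[0.466, 0.
[... 235 characters left out ...]

0.008 [[0.627, 0.111], [0.719, 0.092], [0.711, 0.056], [0.619, 0.075]] [0.093 0.037] [0.669 0.083 0.008]
0.06 [[0.616, 0.105], [0.704, 0.087], [0.696, 0.053], [0.609, 0.071]] [0.089 0.035] [0.656 0.079 0.06 ]
1233.0 (171.24334716796875, 144.3724822998047)
0.008 [[0.814, 0.379], [0.823, 0.264], [0.676, 0.248], [0.667, 0.362]] [0.116 0.148] [0.745 0.313 0.008]
0.06 [[0.795, 0.362], [0.804, 0.252], [0.663, 0.237], [0.655, 0.346]] [0.111 0.141] [0.729 0.299 0.06 ]
1163.0 (265.0, 125.5)
0.008 [[0.826, 0.163], [0.818, -0.143], [0.775, -0.141], [0.782, 0.163]] [0.306 0.044] [0.8   0.01  0.008]
0.06 [[0.806, 0.155], [0.799, -0.137], [0.757, -0.136], [0.765, 0.155]] [0.293 0.042] [0.782 0.009 0.06 ]
```

View pics/crop0.png

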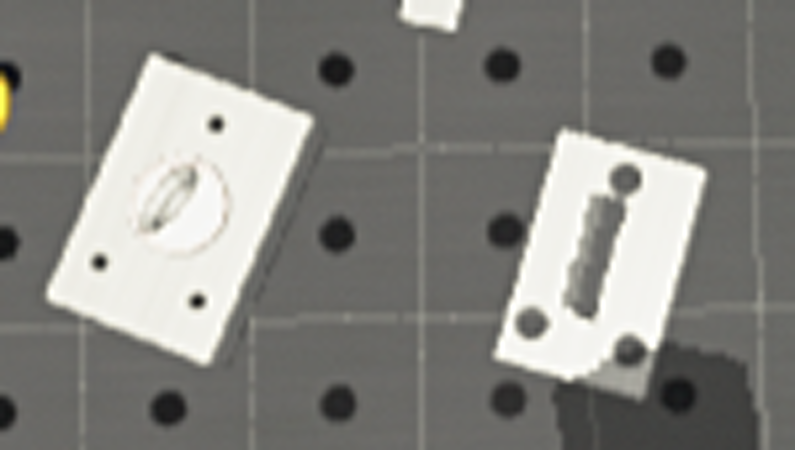

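The crop shows the chosen pair. The housing has its single hole at the far end, crop (216,124), its pair at (99,262) and (197,301), and its ring near (168,198). The cover has its single hole at (625,180), its pair at (531,322) and (629,350), and the bar at (596,257).

```bash
python3 - <<'E'
from h import *
C=cal('top'); f=lambda p:np.array(p)/5.3+[160,175]-0.4
def fit(P,M):
    M=np.array(M);a=P[:,:2]-P[:,:2].mean(0);b=M-M.mean(0)
    t=np.arctan2((b[:,0]*a[:,1]-b[:,1]*a[:,0]).sum(),(b*a).sum()); R=np.array([[np.cos(t),-np.sin(t)],[np.sin(t),np.cos(t)]])
    o=P[:,:2].mean(0)-R@M.mean(0); print(o.round(4),np.degrees(t).round(2),'res',(P[:,:2]-(M@R.T+o)).round(4).tolist())
M=[(.052,0),(-.045,.03),(-.045,-.03)]
fit(plane(C,f([(216,124),(99,262),(197,301)]),.06),M)
fit(plane(C,f([(625,180),(531,322),(629,350)]),.006),M)
print('disc',plane(C,f([(180,207)]),.074)); q=plane(C,f([(148,228),(188,168)]),.1); print('ring',q, np.degrees(np.arctan2(*(q[1]-q[0])[[1,0]])))
print('bar',plane(C,f([(596,257)]),.05))
s=env.observe(); print(s['position'],s['tool_rot'],s['grip_width'],s['ft_force'])
K,d,V=cal('wrist'); o=-V[:3,:3].T@V[:3,3]; R=np.array(s['tool_rot']); print('cam in tool',R.T@(o-s['position']), R.T@V[:3,:3].T, K)
E
```

```text
[0.5115 0.23  ] -23.19 res [[-0.0001, -0.0], [-0.0, 0.0001], [0.0001, -0.0001]]
[ 0.4787 -0.0077] -17.44 res [[-0.0004, 0.0001], [0.0002, -0.0], [0.0002, -0.0001]]
disc [[0.51032746 0.22679576 0.074     ]]
ring [[0.4960862  0.23868255 0.1       ]
 [0.52864232 0.21694187 0.1       ]] -33.73464331769267
bar [[ 0.478407   -0.00527805  0.05      ]]
[ 0.19155682 -0.51530838  0.24948411] [[ 3.48385105e-01 -9.37351472e-01 -1.90138601e-04]
 [-9.37350650e-01 -3.48385057e-01  1.26909905e-03]
 [-1.25583331e-03 -2.63908663e-04 -9.99999177e-01]] 0.08517669540313698 [0.34587611 0.20217922 0.74845136]
cam in tool [ 0.00083106 -0.0778635  -0.12447971] [[ 9.99999299e-01 -1.14036557e-03  3.19374760e-04]
 [ 9.88168451e-04  9.52140179e-01  3.05660110e-01]
 [-6.52653808e-04 -3.05659580e-01  9.52140638e-01]] [[358.91711081   0.         277.19691066]
 [  0.         358.91711081 209.65440071]
 [  0.           0.           1.        ]]
```

>>> arm_command([
  {"delta_pos": [16,37,-1.5],"dr": [0,0,6.3]},
  {"delta_pos": [16,37,-1.5],"dr": [0,0,6.3]},
  {"delta_pos": [16,37,-1.5],"dr": [0,0,6.3]},
  {"delta_pos": [16,37,-1.5],"dr": [0,0,6.3]},
  {"delta_pos": [16,37,-1.5],"dr": [0,0,6.3]},
  {"delta_pos": [16,37,-1.5],"dr": [0,0,6.3]},
  {"delta_pos": [16,37,-1.5],"dr": [0,0,6.3]},
  {"delta_pos": [16,37,-1.5],"dr": [0,0,6.3]},
  {"delta_pos": [16,37,-1.5],"dr": [0,0,6.3]},
  {"delta_pos": [16,37,-1.5],"dr": [0,0,6.3]},
  {"delta_pos": [16,37,-1.5],"dr": [0,0,6.3]},
  {"delta_pos": [16,37,-1.5],"dr": [0,0,6.3]},
  {"delta_pos": [16,37,-1.5],"dr": [0,0,6.3]},
  {"delta_pos": [16,37,-1.5],"dr": [0,0,6.3]},
  {"delta_pos": [16,37,-1.5],"dr": [0,0,6.3]},
  {"delta_pos": [16,37,-1.5],"dr": [0,0,6.3]},
  {"delta_pos": [16,37,-1.5],"dr": [0,0,6.3]},
  {"delta_pos": [16,37,-1.5],"dr": [0,0,6.3]},
  {"delta_pos": [16,37,-1.5],"dr": [0,0,6.3]},
  {"delta_pos": [16,37,-1.5],"dr": [0,0,6.3]},
], grip=1)

```text
time_s: 2.1
position: [0.5118, 0.2262, 0.2196]
tool_rot: [[0.55, 0.835, -0.001], [0.835, -0.55, -0.0], [-0.001, -0.0, -1.0]]
ft_force: [0.4, -0.7, -0.1]
grip_width: 0.0854
```

>>> arm_command([
  {"delta_pos": [0,0,0],"dr": [0,0,0]},
  {"delta_pos": [0,0,0],"dr": [0,0,0]},
])

```text
time_s: 2.3
position: [0.5113, 0.2248, 0.2193]
tool_rot: [[0.553, 0.833, -0.001], [0.833, -0.553, -0.001], [-0.001, -0.001, -1.0]]
ft_force: [-0.8, 0.4, 1.0]
grip_width: 0.0852
```

```bash
python3 - <<'E'
from h import *
C=cal('wrist'); im=env.get_image('wrist'); cv2.imwrite('pics/w1.png',im); np.savez('w1.npz',K=C[0],d=C[1],V=C[2]); s=env.observe(); print(s['time_s'],s['position'],s['q'])
E
```

```text
2.35 [0.51120164 0.22409167 0.2196467 ] [ 1.15255978e+01  2.39887552e+01  7.60131026e+01 -1.65707269e-02
  8.00636800e+01 -4.48149211e+01]
```

View pics/w1.png

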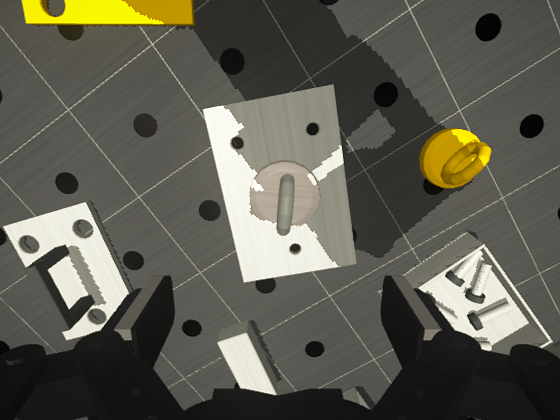

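The wrist view shows the housing with holes at (313,129), (237,143) and (295,249). The cap disc is centred near (284,196), and the ring runs from (287,175) to (285,235). The yellow cap is at (455,158), clear of it.

```bash
cat >> h.py <<'E'
def fit(P,M=[(.052,0),(-.045,.03),(-.045,-.03)]):
    M=np.array(M);a=P[:,:2]-P[:,:2].mean(0);b=M-M.mean(0)
    t=np.arctan2((b[:,0]*a[:,1]-b[:,1]*a[:,0]).sum(),(b*a).sum()); R=np.array([[np.cos(t),-np.sin(t)],[np.sin(t),np.cos(t)]])
    o=P[:,:2].mean(0)-R@M.mean(0); print(o.round(4),np.degrees(t).round(2),'res',(P[:,:2]-(M@R.T+o)).round(4).tolist()); return o,np.degrees(t)
def blob(im,uv,r=8,f=.5):
    g=cv2.cvtColor(im,cv2.COLOR_BGR2GRAY).astype(float); u,v=map(int,uv); p=g[v-r:v+r+1,u-r:u+r+1]
    lo,hi=p.min(),np.percentile(p,70); w=np.clip((lo+f*(hi-lo)-p)/(hi-lo),0,None)
    n,l=cv2.connectedComponents((w>0).astype(np.uint8)); k=l[np.unravel_index(p.argmin(),p.shape)]; w=w*(l==k)
    yy,xx=np.mgrid[v-r:v+r+1,u-r:u+r+1]; return [(w*xx).sum()/w.sum(),(w*yy).sum()/w.sum()]
E
python3 - <<'E'
from h import *
z=np.load('w1.npz'); C=(z['K'],z['d'],z['V']); im=cv2.imread('pics/w1.png'); T=cal('top'); it=cv2.imread('pics/top0.png')
H=[blob(im,u) for u in [(295,249),(237,143),(313,129)]]; print(H); fit(plane(C,H,.06))
H=[blob(im,u) for u in [(295,249),(313,129),(237,143)]]; fit(plane(C,H,.06))
print('tool axis px',proj(C,[[.5112,.2241,.1]]))
# disc reddish mask
b=im.astype(int); m=((b[...,2]-b[...,0]>12)).astype(np.uint8); m[:, :225]=0; m[:,345:]=0; m[:145]=0; m[245:]=0
c=max(cv2.findContours(m,0,1)[0],key=cv2.contourArea); h=cv2.convexHull(c); e=cv2.fitEllipse(h); print(e, plane(C,[e[0]],.074))
p=[cv2.resize(im[145:245,225:345],None,fx=6,fy=6,interpolation=2)]; cv2.imwrite('pics/c1.png',p[0])
E
```

```text
[[np.float64(294.69579869692205), np.float64(247.89822511795103)], [np.float64(237.172604305582), np.float64(142.51076395503904)], [np.float64(312.1289350301407), np.float64(128.65388479571334)]]
[0.5112 0.2304] -23.41 res [[-0.0003, 0.0001], [-0.0235, -0.0549], [0.0238, 0.0547]]
[0.5112 0.2304] -23.36 res [[-0.0003, 0.0001], [-0.0, -0.0003], [0.0003, 0.0002]]
tool axis px [[277.88764329 209.5373528 ]]
((291.61468505859375, 175.63629150390625), (109.07962036132812, 160.697509765625), 144.34335327148438) [[0.50121097 0.2433454  0.074     ]]
```

View pics/c1.png

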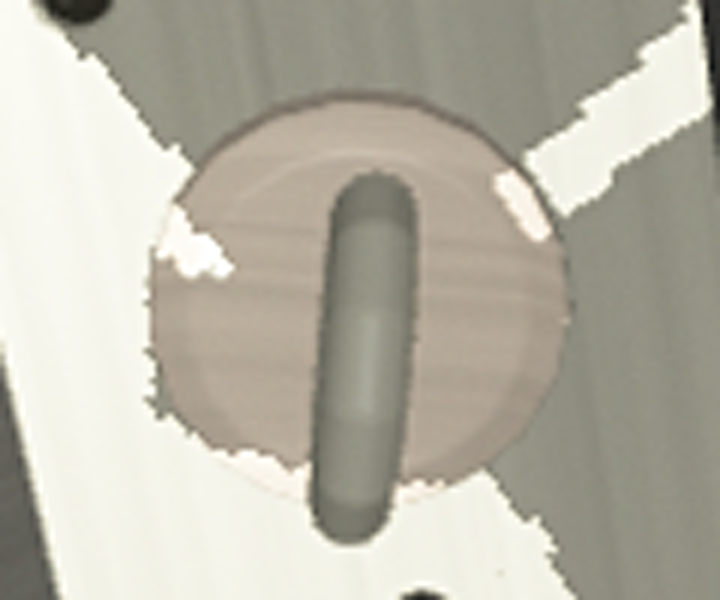

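The crop shows the disc centre at about (359,300) in crop pixels. The ring runs from (373,172) to (350,545).

```bash
python3 - <<'E'
from h import *
z=np.load('w1.npz'); C=(z['K'],z['d'],z['V'])
f=lambda p:np.array(p)/6+[225,145]-.4
print('disc',plane(C,f([(359,300)]),.074))
for zz in (.092,.1):
    q=plane(C,f([(373,172),(350,545)]),zz); d=q[1]-q[0]; print(zz,q.mean(0),np.linalg.norm(d),np.degrees(np.arctan2(d[1],d[0])))
s=env.observe(); R=np.array(s['tool_rot']); print(s['position'],np.degrees(np.arctan2(R[1,0],R[0,0])))
E
```

```text
disc [[0.51074463 0.2305059  0.074     ]]
0.092 [0.51334743 0.22875417 0.092     ] 0.04771654000349947 -36.645473801559966
0.1 [0.51122572 0.22997605 0.1       ] 0.04620093832632091 -36.64547380155995
[0.51120164 0.22409167 0.2196467 ] 56.3434051007499
```

>>> arm_command([
  {"delta_pos": [0,6,-16],"dr": [0,0,-2.7]},
  {"delta_pos": [0,0,-20],"dr": [0,0,0]},
  {"delta_pos": [0,0,-20],"dr": [0,0,0]},
  {"delta_pos": [0,0,-20],"dr": [0,0,0]},
  {"delta_pos": [0,0,-20],"dr": [0,0,0]},
  {"delta_pos": [0,0,-15],"dr": [0,0,0]},
  {"delta_pos": [0,0,-5.5],"dr": [0,0,0]},
  {"delta_pos": [0,0,0],"dr": [0,0,0]},
  {"delta_pos": [0,0,0],"dr": [0,0,0]},
])

```text
time_s: 3.25
position: [0.5119, 0.2301, 0.1044]
tool_rot: [[0.593, 0.805, 0.001], [0.805, -0.593, 0.0], [0.001, 0.001, -1.0]]
ft_force: [-0.2, -0.7, -0.2]
grip_width: 0.0851
```

>>> arm_command([
  {"delta_pos": [0,0,0],"dr": [0,0,0]},
  {"delta_pos": [0,0,0],"dr": [0,0,0]},
  {"delta_pos": [0,0,0],"dr": [0,0,0]},
  {"delta_pos": [0,0,0],"dr": [0,0,0]},
  {"delta_pos": [0,0,0],"dr": [0,0,0]},
  {"delta_pos": [0,0,0],"dr": [0,0,0]},
  {"delta_pos": [0,0,0],"dr": [0,0,0]},
  {"delta_pos": [0,0,0],"dr": [0,0,0]},
  {"delta_pos": [0,0,0],"dr": [0,0,0]},
  {"delta_pos": [0,0,0],"dr": [0,0,0]},
], grip=0, squeeze=50)

```text
time_s: 4.25
position: [0.5116, 0.2305, 0.1036]
tool_rot: [[0.592, 0.806, 0.0], [0.806, -0.592, 0.0], [0.0, 0.0, -1.0]]
ft_force: [0.3, 1.2, 1.0]
grip_width: 0.0089
```

>>> arm_command([
  {"delta_pos": [0,0,5],"dr": [0,0,0]},
  {"delta_pos": [0,0,15],"dr": [0,0,0]},
  {"delta_pos": [0,0,20],"dr": [0,0,0]},
  {"delta_pos": [0,0,20],"dr": [0,0,0]},
  {"delta_pos": [0,0,15],"dr": [0,0,0]},
  {"delta_pos": [0,0,5],"dr": [0,0,0]},
  {"delta_pos": [0,0,0],"dr": [0,0,0]},
])

```text
time_s: 4.95
position: [0.5116, 0.2304, 0.1838]
tool_rot: [[0.592, 0.806, 0.001], [0.806, -0.592, 0.0], [0.0, 0.0, -1.0]]
ft_force: [-0.6, -0.4, -1.4]
grip_width: 0.0086
```

>>> arm_command([
  {"delta_pos": [4,-10,0],"dr": [0,0,0]},
  {"delta_pos": [8,-20,0],"dr": [0,0,0]},
  {"delta_pos": [10,-25,0],"dr": [0,0,0]},
  {"delta_pos": [10,-25,0],"dr": [0,0,0]},
  {"delta_pos": [10,-25,0],"dr": [0,0,0]},
  {"delta_pos": [10,-25,0],"dr": [0,0,0]},
  {"delta_pos": [10,-25,0],"dr": [0,0,0]},
  {"delta_pos": [10,-25,0],"dr": [0,0,0]},
  {"delta_pos": [10,-25,0],"dr": [0,0,0]},
  {"delta_pos": [10,-25,0],"dr": [0,0,0]},
  {"delta_pos": [10,-25,0],"dr": [0,0,0]},
  {"delta_pos": [10,-25,0],"dr": [0,0,0]},
  {"delta_pos": [8,-20,0],"dr": [0,0,0]},
  {"delta_pos": [5,-10,0],"dr": [0,0,0]},
  {"delta_pos": [0,0,0],"dr": [0,0,0]},
  {"delta_pos": [0,0,0],"dr": [0,0,0]},
])

```text
time_s: 6.55
position: [0.6362, -0.0791, 0.183]
tool_rot: [[0.592, 0.806, -0.001], [0.806, -0.592, 0.001], [-0.0, -0.001, -1.0]]
ft_force: [-0.2, 1.1, -1.9]
grip_width: 0.0084
```

```bash
python3 - <<'E'
from h import *
a=env.get_image('side'); b=env.get_image('wrist'); o=np.hstack([cv2.resize(a[140:350,150:430],(400,300)),cv2.resize(b,(400,300))]); cv2.imwrite('pics/s2.png',o)
s=env.observe(); print(s['time_s'],s['position'],s['ft_force'],s['grip_width'])
E
```

```text
6.65 [ 0.63624579 -0.07852792  0.18345955] [-0.40385507 -0.18781246 -2.25837608] 0.008588215677088822
```

View pics/s2.png

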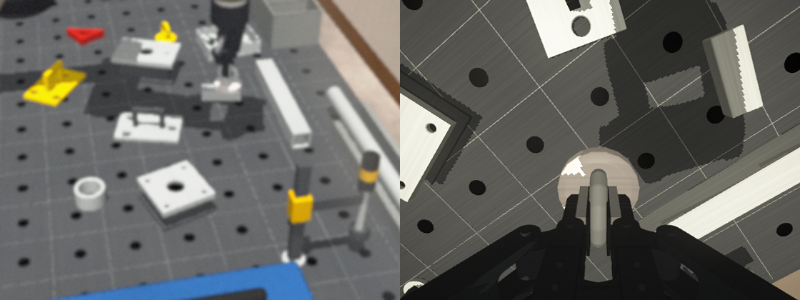

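The cap is held level below the fingers over free bench, and the wrist reads about 2 N of its weight. I lower it now.

>>> arm_command([
  {"delta_pos": [0,0,-10],"dr": [0,0,0]},
  {"delta_pos": [0,0,-20],"dr": [0,0,0]},
  {"delta_pos": [0,0,-20],"dr": [0,0,0]},
  {"delta_pos": [0,0,-20],"dr": [0,0,0]},
  {"delta_pos": [0,0,-20],"dr": [0,0,0]},
  {"delta_pos": [0,0,-20],"dr": [0,0,0]},
  {"delta_pos": [0,0,-15],"dr": [0,0,0]},
  {"delta_pos": [0,0,-8],"dr": [0,0,0]},
  {"delta_pos": [0,0,-3],"dr": [0,0,0]},
  {"delta_pos": [0,0,-1],"dr": [0,0,0]},
  {"delta_pos": [0,0,0],"dr": [0,0,0]},
  {"delta_pos": [0,0,0],"dr": [0,0,0]},
])

```text
time_s: 7.85
position: [0.6369, -0.0796, 0.0472]
tool_rot: [[0.592, 0.806, 0.001], [0.806, -0.592, -0.0], [0.0, 0.001, -1.0]]
ft_force: [-0.3, 0.2, -1.4]
grip_width: 0.0086
```

>>> arm_command([
  {"delta_pos": [0,0,-1],"dr": [0,0,0]},
  {"delta_pos": [0,0,0],"dr": [0,0,0]},
])

```text
time_s: 8.05
position: [0.6366, -0.0795, 0.0457]
tool_rot: [[0.592, 0.806, 0.0], [0.806, -0.592, -0.0], [0.0, 0.0, -1.0]]
ft_force: [0.5, -1.0, -2.5]
grip_width: 0.0083
```

>>> arm_command([
  {"delta_pos": [0,0,-1],"dr": [0,0,0]},
  {"delta_pos": [0,0,0],"dr": [0,0,0]},
])

```text
time_s: 8.25
position: [0.6365, -0.0795, 0.0444]
tool_rot: [[0.592, 0.806, -0.0], [0.806, -0.592, 0.0], [-0.0, -0.0, -1.0]]
ft_force: [-0.1, 0.5, -0.9]
grip_width: 0.0084
```

>>> arm_command([
  {"delta_pos": [0,0,-1],"dr": [0,0,0]},
  {"delta_pos": [0,0,0],"dr": [0,0,0]},
])

```text
time_s: 8.45
position: [0.6367, -0.0795, 0.0436]
tool_rot: [[0.592, 0.806, 0.0], [0.806, -0.592, 0.0], [0.0, 0.0, -1.0]]
ft_force: [-0.2, 0.4, -1.2]
grip_width: 0.0083
```

>>> arm_command([
  {"delta_pos": [0,0,-0.5],"dr": [0,0,0]},
  {"delta_pos": [0,0,0],"dr": [0,0,0]},
])

```text
time_s: 8.65
position: [0.6367, -0.0795, 0.0435]
tool_rot: [[0.592, 0.806, 0.0], [0.806, -0.592, -0.0], [0.0, 0.0, -1.0]]
ft_force: [-2.0, 1.5, 4.2]
grip_width: 0.0087
```

Contact is made at 4 N. I release the cap and rise.

>>> arm_command([
  {"delta_pos": [0,0,0],"dr": [0,0,0]},
  {"delta_pos": [0,0,0],"dr": [0,0,0]},
  {"delta_pos": [0,0,0],"dr": [0,0,0]},
  {"delta_pos": [0,0,0],"dr": [0,0,0]},
  {"delta_pos": [0,0,0],"dr": [0,0,0]},
  {"delta_pos": [0,0,0],"dr": [0,0,0]},
], grip=1)

```text
time_s: 9.25
position: [0.6366, -0.0795, 0.043]
tool_rot: [[0.592, 0.806, -0.0], [0.806, -0.592, 0.0], [-0.0, -0.0, -1.0]]
ft_force: [-0.6, 0.1, -0.1]
grip_width: 0.0853
```

>>> arm_command([
  {"delta_pos": [0,0,5],"dr": [0,0,0]},
  {"delta_pos": [0,0,20],"dr": [0,0,0]},
  {"delta_pos": [0,0,30],"dr": [0,0,0]},
  {"delta_pos": [0,0,30],"dr": [0,0,0]},
  {"delta_pos": [0,0,30],"dr": [0,0,0]},
  {"delta_pos": [0,0,20],"dr": [0,0,0]},
  {"delta_pos": [-20,10,10],"dr": [0,0,3]},
  {"delta_pos": [-30,15,0],"dr": [0,0,4]},
  {"delta_pos": [-30,15,0],"dr": [0,0,4]},
  {"delta_pos": [-30,15,0],"dr": [0,0,4]},
  {"delta_pos": [-25,10,0],"dr": [0,0,4]},
  {"delta_pos": [-20,7,0],"dr": [0,0,0]},
  {"delta_pos": [0,0,0],"dr": [0,0,0]},
  {"delta_pos": [0,0,0],"dr": [0,0,0]},
  {"delta_pos": [0,0,0],"dr": [0,0,0]},
])

```text
time_s: 10.75
position: [0.4825, -0.0079, 0.1882]
tool_rot: [[0.298, 0.955, 0.001], [0.955, -0.298, -0.0], [0.0, 0.001, -1.0]]
ft_force: [0.7, 0.2, 0.2]
grip_width: 0.0853
```

```bash
python3 - <<'E'
from h import *
C=cal('wrist'); b=env.get_image('wrist'); cv2.imwrite('pics/w3.png',b); np.savez('w3.npz',K=C[0],d=C[1],V=C[2])
s=env.observe(); R=s['tool_rot']; print(s['time_s'],s['position'],s['grip_width'],np.degrees(np.arctan2(R[1][0],R[0][0])))
E
```

```text
10.8 [ 0.48240263 -0.00793303  0.18801625] 0.0858133494529474 72.66034808716013
```

View pics/w3.png

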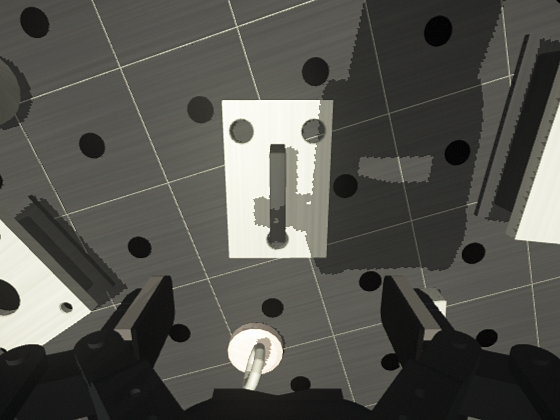

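The cap stands upright on the bench at (256,350). The cover's bar runs from (278,145) to (278,241), and its pair holes are at (242,131) and (314,131).

```bash
python3 - <<'E'
from h import *
z=np.load('w3.npz'); C=(z['K'],z['d'],z['V'])
q=plane(C,[(277.5,145),(277.5,239.5)],.056); d=q[1]-q[0]; print(q,q.mean(0),np.linalg.norm(d),np.degrees(np.arctan2(d[1],d[0])))
q=plane(C,[(242,131),(314,131)],.006); print(q,np.linalg.norm(q[1]-q[0])); d=q[1]-q[0];print(np.degrees(np.arctan2(d[1],d[0])))
q=plane(C,[(222,101),(333,100),(327,257),(230,258)],.008);print(q,q.mean(0),np.linalg.norm(np.diff(q,axis=0),axis=1))
E
```

```text
[[ 0.44049243  0.00426807  0.056     ]
 [ 0.50956722 -0.01734466  0.056     ]] [ 0.47502983 -0.0065383   0.056     ] 0.07237704230701708 -17.37432189681047
[[ 0.42681793 -0.02265237  0.006     ]
 [ 0.44484935  0.03494526  0.006     ]] 0.06035411078616934
72.616838652881
[[ 0.3992274  -0.03008866  0.008     ]
 [ 0.42542475  0.05616803  0.008     ]
 [ 0.5590842   0.01541085  0.008     ]
 [ 0.53311164 -0.07109745  0.008     ]] [ 0.479212   -0.00740181  0.008     ] [0.09014721 0.13973545 0.09032309]
```

>>> arm_command([
  {"delta_pos": [-4.5,1,-8],"dr": [0,0,0]},
  {"delta_pos": [0,0,-20],"dr": [0,0,0]},
  {"delta_pos": [0,0,-20],"dr": [0,0,0]},
  {"delta_pos": [0,0,-20],"dr": [0,0,0]},
  {"delta_pos": [0,0,-20],"dr": [0,0,0]},
  {"delta_pos": [0,0,-20],"dr": [0,0,0]},
  {"delta_pos": [0,0,-15],"dr": [0,0,0]},
  {"delta_pos": [0,0,-10],"dr": [0,0,0]},
  {"delta_pos": [0,0,-5],"dr": [0,0,0]},
  {"delta_pos": [0,0,0],"dr": [0,0,0]},
  {"delta_pos": [0,0,0],"dr": [0,0,0]},
])

```text
time_s: 11.9
position: [0.4773, -0.0066, 0.0504]
tool_rot: [[0.298, 0.955, 0.001], [0.955, -0.298, -0.0], [0.0, 0.001, -1.0]]
ft_force: [0.8, -0.1, 0.4]
grip_width: 0.0856
```

>>> arm_command([
  {"delta_pos": [0,0,0],"dr": [0,0,0]},
  {"delta_pos": [0,0,0],"dr": [0,0,0]},
  {"delta_pos": [0,0,0],"dr": [0,0,0]},
  {"delta_pos": [0,0,0],"dr": [0,0,0]},
  {"delta_pos": [0,0,0],"dr": [0,0,0]},
  {"delta_pos": [0,0,0],"dr": [0,0,0]},
  {"delta_pos": [0,0,0],"dr": [0,0,0]},
  {"delta_pos": [0,0,0],"dr": [0,0,0]},
  {"delta_pos": [0,0,0],"dr": [0,0,0]},
  {"delta_pos": [0,0,0],"dr": [0,0,0]},
], grip=0, squeeze=90)

```text
time_s: 12.9
position: [0.4771, -0.0064, 0.0503]
tool_rot: [[0.298, 0.955, 0.0], [0.955, -0.298, 0.0], [0.0, 0.0, -1.0]]
ft_force: [-0.7, 1.8, 5.1]
grip_width: 0.0101
```

>>> arm_command([
  {"delta_pos": [0,0,3],"dr": [0,0,0]},
  {"delta_pos": [0,0,8],"dr": [0,0,0]},
  {"delta_pos": [0,0,14],"dr": [0,0,0]},
  {"delta_pos": [0,0,20],"dr": [0,0,0]},
  {"delta_pos": [0,0,20],"dr": [0,0,0]},
  {"delta_pos": [0,0,20],"dr": [0,0,0]},
  {"delta_pos": [0,0,20],"dr": [0,0,0]},
  {"delta_pos": [0,0,10],"dr": [0,0,0]},
  {"delta_pos": [0,0,5],"dr": [0,0,0]},
  {"delta_pos": [0,0,0],"dr": [0,0,0]},
])

```text
time_s: 13.9
position: [0.4769, -0.0065, 0.1699]
tool_rot: [[0.298, 0.955, -0.0], [0.955, -0.298, 0.0], [-0.0, -0.0, -1.0]]
ft_force: [0.1, -0.3, -8.5]
grip_width: 0.0101
```

>>> arm_command([
  {"delta_pos": [1,7,0],"dr": [0,0,-0.4]},
  {"delta_pos": [2,14,0],"dr": [0,0,-0.5]},
  {"delta_pos": [3,20,0],"dr": [0,0,-0.5]},
  {"delta_pos": [3,20,0],"dr": [0,0,-0.5]},
  {"delta_pos": [3,20,0],"dr": [0,0,-0.5]},
  {"delta_pos": [3,22,0],"dr": [0,0,-0.5]},
  {"delta_pos": [3,22,0],"dr": [0,0,-0.5]},
  {"delta_pos": [3,22,0],"dr": [0,0,-0.5]},
  {"delta_pos": [3,22,0],"dr": [0,0,-0.5]},
  {"delta_pos": [2,20,0],"dr": [0,0,-0.5]},
  {"delta_pos": [2,20,0],"dr": [0,0,-0.5]},
  {"delta_pos": [2,14,0],"dr": [0,0,-0.5]},
  {"delta_pos": [1,9,0],"dr": [0,0,0]},
  {"delta_pos": [1,5,0],"dr": [0,0,0]},
  {"delta_pos": [0,0,0],"dr": [0,0,0]},
  {"delta_pos": [0,0,0],"dr": [0,0,0]},
  {"delta_pos": [0,0,0],"dr": [0,0,0]},
])

```text
time_s: 15.6
position: [0.5091, 0.2299, 0.17]
tool_rot: [[0.395, 0.919, -0.0], [0.919, -0.395, -0.0], [-0.0, -0.0, -1.0]]
ft_force: [0.0, -0.3, -6.9]
grip_width: 0.0101
```

```bash
python3 - <<'E'
from h import *
C=cal('wrist'); b=env.get_image('wrist'); cv2.imwrite('pics/w4.png',b); np.savez('w4.npz',K=C[0],d=C[1],V=C[2])
a=env.get_image('side'); cv2.imwrite('pics/s4.png',a)
o=np.hstack([cv2.resize(a[110:260,170:370],(400,300),interpolation=2),cv2.resize(b[80:380,100:500],(400,300))]); cv2.imwrite('pics/m4.png',o)
s=env.observe(); R=s['tool_rot']; print(s['time_s'],s['position'],s['ft_force'],s['wrist_torque'],np.degrees(np.arctan2(R[1][0],R[0][0])))
E
```

```text
15.7 [0.50911498 0.22999692 0.17006288] [-0.82572485 -0.59604541 -7.42441186] [ 0.0059537  -0.01724674  0.00557623] 66.7468038360296
```

View pics/m4.png

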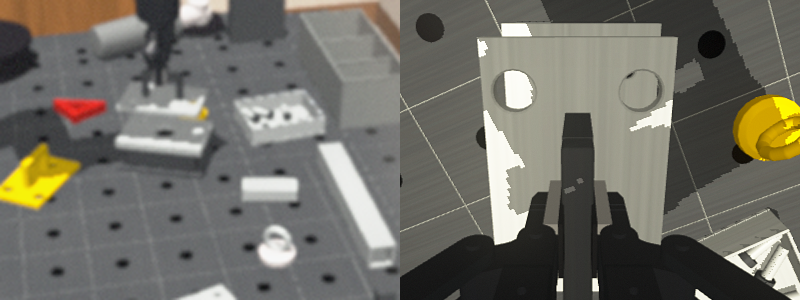

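The plate is held over the housing. In the wrist view its near corners are at (178,118) and (377,118), and the pair holes are at about (216,170) and (341,169).

```bash
python3 - <<'E'
from h import *
z=np.load('w4.npz'); C=(z['K'],z['d'],z['V'])
M=lambda p: np.array(p,float)+[-300,80]
for zz in (.124,.126,.128,.130):
    e=plane(C,M([(478,38),(677,38)]),zz); h=plane(C,M([(514.5,90),(641,90)]),zz)
    print(zz,'edge',np.linalg.norm(e[1]-e[0]).round(4),'holes',np.linalg.norm(h[1]-h[0]).round(4))
    for n,q,x in(('e',e,-.07),('h',h,-.045)):
        d=q[1]-q[0]; a=np.arctan2(d[1],d[0])-np.pi/2; print(n,np.degrees(a),q.mean(0)[:2]-x*np.array([np.cos(a),np.sin(a)]))
E
```

```text
0.124 edge 0.0917 holes 0.0609
e -23.30273533712586 [0.51105573 0.22810913]
h -23.291263172770208 [0.51047765 0.22851418]
0.126 edge 0.0907 holes 0.0602
e -23.30273533712587 [0.51094712 0.22815741]
h -23.291263172770194 [0.51010649 0.22867383]
0.128 edge 0.0896 holes 0.0595
e -23.30273533712586 [0.51083851 0.2282057 ]
h -23.291263172770194 [0.50973533 0.22883349]
0.13 edge 0.0885 holes 0.0588
e -23.30273533712587 [0.51072991 0.22825398]
h -23.291263172770183 [0.50936418 0.22899315]
```

Yaw matches, and the 90 mm and 60 mm sizes agree with a top height of about 0.127, so the plate is level. I correct by (+1, +1.5) and lower 40 mm.

>>> arm_command([
  {"delta_pos": [1,1.5,-3],"dr": [0,0,0]},
  {"delta_pos": [0,0,-7],"dr": [0,0,0]},
  {"delta_pos": [0,0,-8],"dr": [0,0,0]},
  {"delta_pos": [0,0,-8],"dr": [0,0,0]},
  {"delta_pos": [0,0,-7],"dr": [0,0,0]},
  {"delta_pos": [0,0,-5],"dr": [0,0,0]},
  {"delta_pos": [0,0,-2],"dr": [0,0,0]},
  {"delta_pos": [0,0,0],"dr": [0,0,0]},
  {"delta_pos": [0,0,0],"dr": [0,0,0]},
  {"delta_pos": [0,0,0],"dr": [0,0,0]},
  {"delta_pos": [0,0,0],"dr": [0,0,0]},
])

```text
time_s: 16.8
position: [0.5102, 0.232, 0.1303]
tool_rot: [[0.394, 0.919, 0.001], [0.919, -0.394, 0.0], [0.0, 0.0, -1.0]]
ft_force: [-0.2, -0.2, -6.8]
grip_width: 0.0099
```

```bash
python3 - <<'E'
from h import *
C=cal('wrist'); b=env.get_image('wrist'); cv2.imwrite('pics/w5.png',b); np.savez('w5.npz',K=C[0],d=C[1],V=C[2])
a=env.get_image('side')
o=np.hstack([cv2.resize(a[130:200,210:300],(386,300),interpolation=2),cv2.resize(b[80:310,120:437],(413,300),interpolation=2)]); cv2.imwrite('pics/m5.png',o)
s=env.observe(); R=s['tool_rot']; print(s['time_s'],s['position'],s['ft_force'],s['wrist_torque'],np.degrees(np.arctan2(R[1][0],R[0][0])))
print('expected px of housing holes 1,2:',proj(C,[(.5113-.045*np.cos(t)-y*np.sin(t),.2302-.045*np.sin(t)+y*np.cos(t),.06) for t in [np.radians(-23.3)] for y in(.03,-.03)]))
E
```

```text
16.9 [0.51013171 0.23199741 0.13018547] [ 0.19070739  0.19081306 -7.47770155] [-0.05312984  0.06524534 -0.01307934] 66.78745070838681
expected px of housing holes 1,2: [[331.80414544 160.9211826 ]
 [221.90376669 160.8428602 ]]
```

View pics/m5.png

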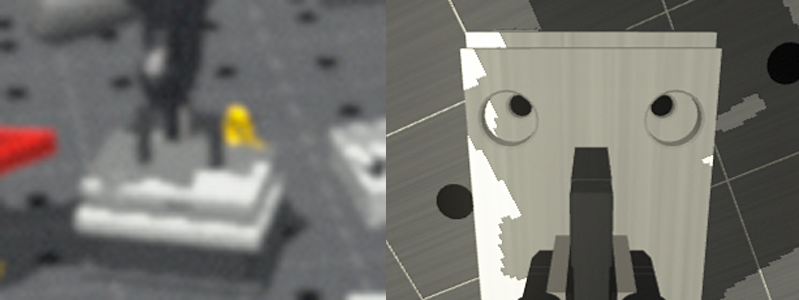

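Both threaded holes are visible through the plate's pair holes, at (222.8,160.6) and (331,160.6). The plate holes are centred at about (215.2,170.2) and (339.5,170.2). I compute the offset.

```bash
python3 - <<'E'
from h import *
z=np.load('w5.npz'); C=(z['K'],z['d'],z['V']); im=cv2.imread('pics/w5.png')
t=plane(C,[blob(im,(222.8,160.6),6),blob(im,(331,160.6),6)],.06)
f=lambda p:(np.array(p)-[386,0])/1.303+[120,80]-.1
p=plane(C,f([(510,117.5),(672,117.5)]),.088); e=plane(C,f([(460.5,48),(721,48)]),.088); he=plane(C,f([(467,31),(717,31)]),.06)
u=np.array([np.cos(np.radians(-23.3)),np.sin(np.radians(-23.3)),0])
print('threaded',t,np.linalg.norm(t[1]-t[0]));print('plate',p,np.linalg.norm(p[1]-p[0]));print('thr-plate',(t-p)[:,:2].round(4))
print('edge len',np.linalg.norm(e[1]-e[0]),np.linalg.norm(he[1]-he[0]),'edge offset minus 5mm along x:',(e.mean(0)-he.mean(0))@u-.005,'y',(e.mean(0)-he.mean(0))@[-u[1],u[0],0])
E
```

```text
threaded [[0.45932186 0.21747631 0.06      ]
 [0.48511033 0.27607439 0.06      ]] 0.0640217146162288
plate [[0.45795293 0.22152882 0.088     ]
 [0.48108335 0.27534642 0.088     ]] 0.05857772958309679
thr-plate [[ 0.0014 -0.0041]
 [ 0.004   0.0007]]
edge len 0.09005470134480288 0.09986430967981968 edge offset minus 5mm along x: -2.134350048865752e-06 y -0.00046181140904224806
```

The threaded pair came out 64 mm apart instead of 60, so the blob measurement was contaminated by the plate-hole wall. I take a closer crop.

```bash
python3 - <<'E'
import cv2,numpy as np
b=cv2.imread('pics/w5.png')
o=np.hstack([cv2.resize(b[140:200,190:240],(400,480),interpolation=2),cv2.resize(b[140:200,315:365],(400,480),interpolation=2)]); cv2.imwrite('pics/z5.png',o)
E
```

```text
(no output)
```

View pics/z5.png

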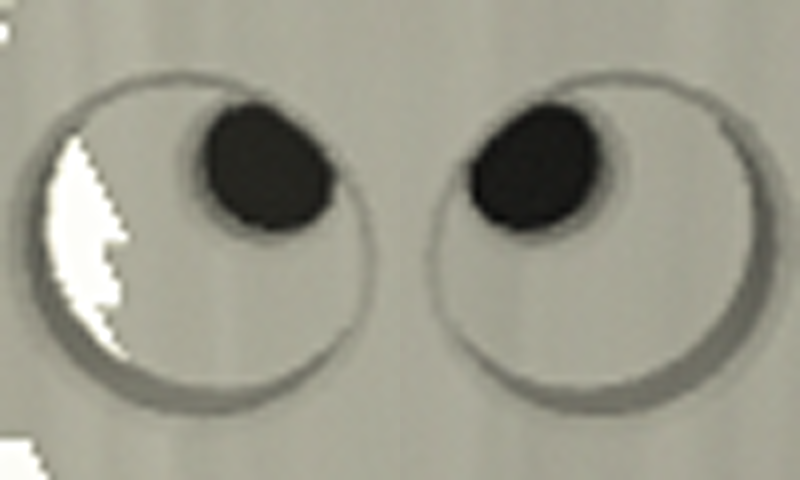

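```bash
python3 - <<'E'
from h import *
z=np.load('w5.npz'); C=(z['K'],z['d'],z['V'])
t=plane(C,[(222.6,160.6),(331.9,160.6)],.06); p=plane(C,[(214.9,169.9),(340.2,169.9)],.088)
u=np.array([np.cos(np.radians(-23.3)),np.sin(np.radians(-23.3)),0])
print(np.linalg.norm(t[1]-t[0]),np.linalg.norm(p[1]-p[0]),(t-p).round(4),'along u',(t-p).mean(0)@u,'world mean',(t-p).mean(0))
T=cal('top'); it=env.get_image('top'); cv2.imwrite('pics/t6.png',np.hstack([cv2.resize(it[170:260,150:250],(400,360),interpolation=2),cv2.resize(it[110:300,120:320],(400,380),interpolation=2)[:360]]))
print('top px plate holes at .088 expected', proj(T,[(.5113+x*u[0]-y*u[1],.2302+x*u[1]+y*u[0],.088) for x,y in[(.052,0),(-.045,.03),(-.045,-.03)]]))
E
```

```text
0.059657732478750135 0.05902640010668976 [[ 0.0003 -0.0006 -0.028 ]
 [ 0.0005 -0.0001 -0.028 ]] along u 0.0005176108401785234 world mean [ 0.00041232 -0.00035121 -0.028     ]
top px plate holes at .088 expected [[198.43583231 196.56434857]
 [175.80291542 223.21824487]
 [194.65228322 230.84587052]]
```

View pics/t6.png

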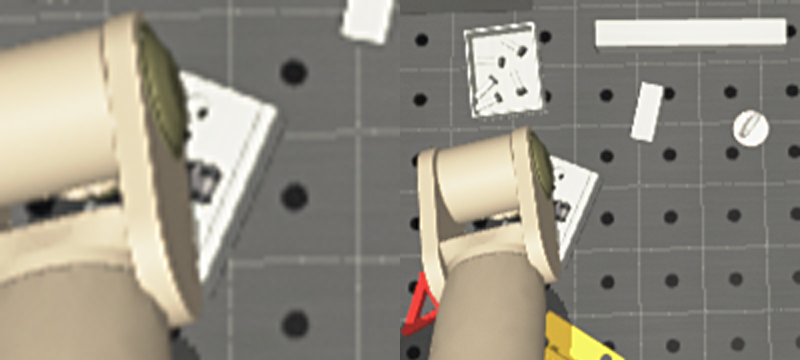

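The plate sits within about 0.5 mm of the threaded holes, with edge sizes matching its planned height. The top view shows the cap flat on free bench at (750,128) in the crop, with the block, tray and tube in place. I hand in.

```bash
python3 - <<'E'
from h import *
s=env.observe(); print(s['time_s'],s['position'],s['grip_width'],s['ft_force']); env.close_job()
E
```

```text
16.95 [0.5100846  0.23198374 0.13015163] 0.010432490835130502 [ 0.10200421  0.52312936 -7.29319907]
the job is handed in; nothing more can be done
```

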